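# Slide a mask carving under the clamp bridge and clamp it

## Task

Slide the mask panel along the jig's lane, plain end first and without lifting it off the board, under the clamp bridge until that end sits square against the end stop. Then wind the clamp's handwheel clockwise by its handle until the pad presses firmly on the panel, and let go. Leave the other things on the bench and the jig where they are.

Things in the scene. Friction and masses are not known exactly. Their poses are not given: they have to be found in the camera images.
- jig: Carver's holding jig fixed to the bench: dark wooden board 12 mm thick with wooden fences, end stop and clamp bridge. Origin: bench height, straight below the clamp's screw; z up. The lane, 108 mm wide, runs along its y; the panel travels towards its -y. Lane middle is x = 0. Board: x -200 to 170, y -135 to 395 mm (all offsets in these notes: jig frame, mm, z from the bench)
- far_fence (a point): middle of the long straight fence's inner (robot side) face, on the board: jig x = +54. This fence runs from y -115 to 385, is 22 mm wide and its top is at z = 34
- near_fence (a point): open end of the short fence's inner face, on the board: jig x = -54, y = 30. This fence, on the robot's side of the lane, runs from y -90 to 30, top at z = 34; a flared mouth goes on from it out to about x -90, y 62
- lane_end (a point): foot of the end stop's face, middle of the lane, on the board's top (jig 0, -85, z = 12); axes as the jig's. The stop's top is at z = 34
- bridge (a point): centre of the underside of the wooden clamp bridge (jig 0, 0, z = 88): a beam across the lane, x -111 to 111, y -23 to 23, z 88 to 124, on two legs from |x| = 77 to 111
- panel: The carving: pale wood panel 100 (x) x 200 (y) x 28 mm (z), about 0.4 kg, loose on the jig's board, too wide to grip. Origin: centre of its underside. Its -y half is plain (the tail, goes under the bridge first); on the +y half a round mask face, 74 mm across, centred at y = +55, rises to 58 mm above the underside and stays outside the bridge
- panel_tail (a point): middle of the lower edge of the panel's plain end (panel y = -100)
- pad: round steel pressure pad of the clamp, 42 mm across, under the bridge in the middle of the lane. Origin: centre of its lower (pressing) face. It starts 6 to 10 mm above the level of the panel's top (that level is z = 40 in the jig's frame)
- wheel (a joint): angle of the clamp's handwheel in rad, growing as it turns clockwise seen from above; 0 = fully up, end of travel 7.6. The pad goes down 10 mm per turn (1.59 mm per rad); with the panel under it the pad touches at about 6.3. The wheel stays where it is left; it turns with 3 to 6 N at the handle until the pad touches
- wheel_axis (a point): centre of the handwheel, on its upright axis, at the rim's mid height (z = 145). The wheel lies level on top of the bridge; its rim is a 12 mm bar on a 48 mm radius, top of rim at z = 151
- wheel_handle (a point): middle of the wheel's upright turning handle: a 16 mm round wooden grip on the rim, 48 mm from the axis, from z = 151 to 201, free to spin on its own pin; this point is at z = 176
- mallet: wooden carving mallet lying on the bench, head 58 mm across and 100 mm long, handle 130 mm. Bystander; origin: centre of its underside
- chisel: wood-handled chisel, 200 mm long, lying on the jig's board behind the far fence. Bystander; origin: centre of its underside
- offcut: block of pale wood 50 x 90 x 35 mm high, on the jig's board on the robot's side of the bridge. Bystander; origin: centre of its underside
- tin: round metal tin with a brass-coloured lid, 76 mm across, 120 mm high. Bystander; origin: centre of its underside
- tape_stand: desk tape dispenser, 70 x 170 mm, 100 mm high. Bystander; origin: centre of its underside
- spray_bottle: spray bottle, 66 mm across, 156 mm high. Bystander; origin: centre of its underside
Not all that is in view belongs to the job. What is shaped like the panel but red or turquoise is not meant.

How it is judged:
By the outcome, as a careful person would: the job done as asked, in the order asked, and still so for the second after the job is handed in, with the robot touching nothing.
It also fails if it takes over 66 s, if anything falls off the work surface, if the arm or the gripper's body presses on something with over 40 N, if the wrist force passes 120 N, or if a joint passes its speed limit or range.

## Robot

A 7-joint arm with a two-finger parallel gripper is mounted at the origin on the work surface. World frame = base frame: x ahead of the robot, y to its left, z up, the work surface at z = 0. Lengths are in m, angles in degrees, forces in N, time in s.
With the tool pointing down it reaches from about 0.35 to 0.775 m from the base axis. Payload 3.1 kg.
Tool frame: the origin (TCP) lies midway between the tips of the shut fingers; the grasp point (between the pads) lies 19 mm behind it; z points along the fingers, y is the line along which they close (so a half turn about z gives the same grasp; the last joint's range is limited). The gripper opens to 85 mm and grips with 20 to 120 N. Pads are 22 mm wide; open, the fingers measure 114 mm over their backs; the gripper's body (76 mm by 85 mm) begins 54 mm behind the grasp point. The pads swing forward as they close: fully open they stand 13 mm farther back than shut.
Start: joints at [-71.373, 17.813, 0.802, 86.603, -0.252, 75.585, -1.558], TCP at [0.197, 0.513, 0.231] pointing down, gripper open.
Joint ranges: [-154.91, 154.91], [-16.99, 109.72], [-72.82, 74.43], [7.12, 147.25], [-82.49, 262.49], [11.32, 116.49], [-174.64, 174.64]. Speed limits (degrees/s): [159.86, 159.86, 180, 180, 180, 180, 180].

## Interface

Orientations are given as [roll, pitch, yaw] about the fixed x, y, z axes, in that order (R = Rz(yaw) Ry(pitch) Rx(roll)).
In Python, from bench import get_obs, cams, order gives the robot as it stands.
- The arm moves only by the tool move_arm, never from a script. Its argument "targets" is a list of rows, each a list of 3 entries, a list of its own where there are three numbers: the shift along the tool's x, y, z in cm, then the turn about the tool's z in rad, then the opening, from 0 (shut) to 1 (fully open). In form: [[[x, y, z], spin, fingers], ...]. A call has 1 to 20 rows; each row is the pose to reach, as a shift and turn from the pose commanded when the call began, along the tool's axes at that moment; what a row does not reach only later rows make up. A row lasts 1/12 s, in which the tool goes at most 41.7 mm and 7.16 degrees, less where a joint would pass 70% of its speed; a pose out of reach is approached as far as the arm can. A call with a gripper value outside its range is refused whole. The fingers move at their own pace and stop on an object; "force" is the grip in N (left out, the last holds). Time passes only in rows, so rows that repeat a pose let the fingers close. It gives the time, the measured TCP pose, the force, the opening and the grip force at its end, in the units of the state.
- get_obs(): the state, without advancing time (a new reading comes with each control period).
- cams.grab_frame(name): name is "side" or "top" or "wrist"; returns the picture (480x640x3 uint8, blue, green, red); there is no depth.
- cams.camera_model(name): a dict with "intrinsics" (3x3 intrinsics, pixels), "rvec" (rotation vector, rad) and "tvec" (3), from world to camera coordinates, as OpenCV has them. Camera axes: x right, y down, z forward; pixel columns grow to the right and rows downward; lengths in m; the calibration is good to about 2 mm. A picture is of the moment at which its call begins: read the wrist's pose just before it. camera_model takes no time and is no camera call; for the wrist camera it gives the pose at the moment of the call.
- order.job_done(): hands the job in; it is judged then, once.
The state is a dict: "t": time; "joint_pos": joint angles; "joint_velocities": joint speeds; "joint_efforts": joint torques, N m; "tool_pos": TCP position; "orientation": TCP orientation; "wrist_force": force on the tool from outside, world axes, zero at the start; "ft_torque": the same for the moment, N m; "gripper_width": finger opening in m; "gripper_force": force on a finger pad.
Only numpy, scipy, OpenCV 4.12 (cv2) and the standard library are available. Lean on these libraries where they do the work, as an engineer would, in place of code of your own. Each camera call takes 0.05 s, during which the arm holds its last target. There are 200 camera calls.

## Working session

There is one attempt and no reset: what is moved stays moved. The work goes in short steps, Python scripts to look and compute and a tool call to move; the robot and the scene stay as the last step left them, time stands still between calls to the robot, and variables do not carry over. Pictures are saved under pics/ and viewed, at most 10 in all, crops included, and the job is handed in when it is done.

Besides the shell and the picture viewer there is one more tool, called after ">>>" by a JSON object that holds its "method" and its "body", one argument or row to a line. move_arm: Moves the arm, as the interface text tells. Its arguments: {"type":"object","properties":{"targets":{"type":"array"},"force":{"type":"number"}},"required":["targets"]}

```bash
mkdir -p pics
cat > h.py <<'E'
import numpy as np, cv2
from bench import get_obs, cams, order
def model(n):
    m=cams.camera_model(n); return np.array(m["intrinsics"]),np.array(m["rvec"],float).reshape(3),np.array(m["tvec"],float).reshape(3)
def proj(n,P):
    K,r,t=model(n); return cv2.projectPoints(np.array(P,float).reshape(-1,1,3),r,t,K,None)[0].reshape(-1,2)
def unproj(n,uv,z):
    K,r,t=model(n); R=cv2.Rodrigues(r)[0]; c=-R.T@t
    uv=np.array(uv,float).reshape(-1,2); d=np.c_[uv,np.ones(len(uv))]@np.linalg.inv(K).T@R
    z=np.broadcast_to(z,len(uv)); return c+d*((z-c[2])/d[:,2])[:,None]
E
python3 - <<'E'
from h import *
for n in("top","side"):
    cv2.imwrite(f"pics/{n}0.png",cams.grab_frame(n)); K,r,t=model(n); print(n,-cv2.Rodrigues(r)[0].T@t,K[0,0])
o=get_obs();print(o)
E
```

```text
top [ 0.34775033 -0.02509323  1.37980879] 525.8523313500907
side [-0.28945277 -1.02805849  0.82038324] 561.8144296467073
{'t': 0.1, 'joint_pos': array([-71.37200549,  17.85552828,   0.80132468,  86.68450491,
        -0.2514899 ,  75.58671145,  -1.5581092 ]), 'joint_velocities': array([ 0.06735358, -0.12526079,  0.04947223, -0.20194722, -0.08972408,
        0.11892404,  0.0596813 ]), 'joint_efforts': array([ 6.30173472e-04, -3.80852437e+01,  1.46538983e-01, -2.31238532e+01,
        1.23012130e-02,  8.03566159e-03,  4.39235635e-06]), 'tool_pos': array([0.19700003, 0.51277769, 0.23032062]), 'orientation': array([-1.79875135e+02,  5.65331234e-03,  1.58988037e+02]), 'wrist_force': array([-0.30281682, -0.35540313, -0.47078191]), 'ft_torque': array([ 0.00515326, -0.02372171, -0.01276924]), 'gripper_force': 0.0, 'gripper_width': 0.08520491466210492}
```

View pics/top0.png

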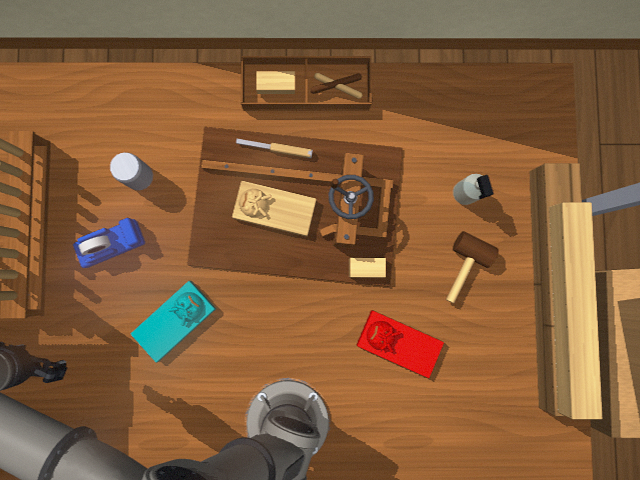

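View pics/side0.png

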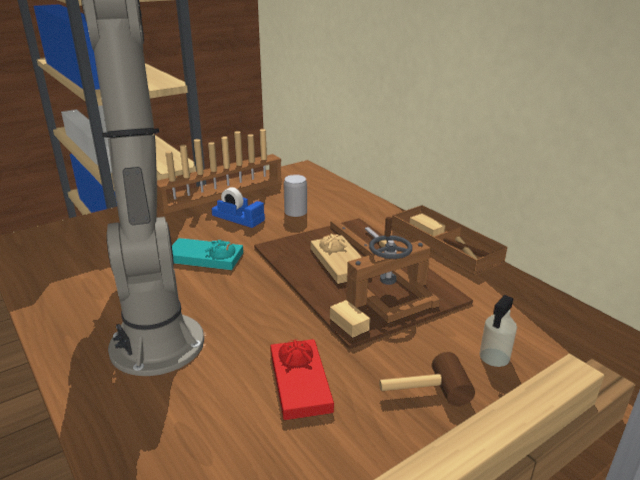

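The top view shows the jig board at about (188–403, 127–287), with the pale panel centred near (274,208), slightly skewed, its mask end left and the plain end towards the bridge. The wheel is at (351,197). The side view confirms the layout, with the red and turquoise decoys away from the jig. I'll enlarge both around the jig.

Run:
```python
import cv2
a=cv2.imread("pics/top0.png")[120:292,185:410]; cv2.imwrite("pics/topc.png",cv2.resize(a,None,fx=3.4,fy=3.4,interpolation=cv2.INTER_CUBIC))
a=cv2.imread("pics/side0.png")[210:360,245:475]; cv2.imwrite("pics/sidec.png",cv2.resize(a,None,fx=3.4,fy=3.4,interpolation=cv2.INTER_CUBIC))
```

```text
(no output)
```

View pics/topc.png

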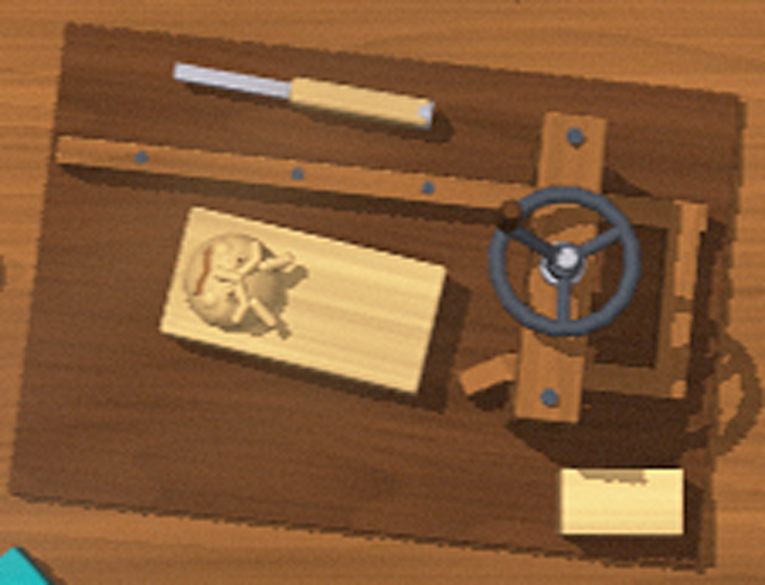

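View pics/sidec.png

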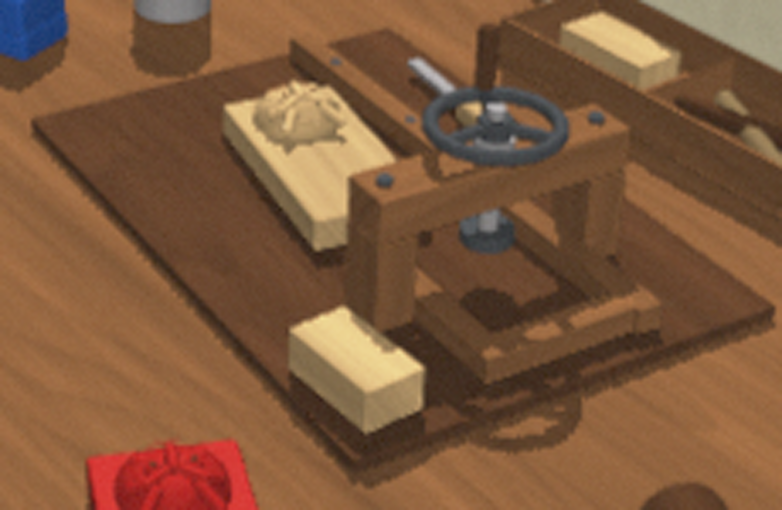

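```bash
cat >> h.py <<'E'
from scipy.optimize import least_squares
def jw(p,P): # pose (x,y,yaw) jig->world
    c,s=np.cos(p[2]),np.sin(p[2]); P=np.array(P,float).reshape(-1,3)
    return P@np.array([[c,-s,0],[s,c,0],[0,0,1]]).T+[p[0],p[1],0]
E
python3 - <<'E'
from h import *
T=lambda q:np.array(q,float)/3.4+[185,120]-0.35
S=lambda q:np.array(q,float)/3.4+[245,210]-0.35
bo=np.array([[.17,.395,.012],[.17,-.135,.012],[-.2,-.135,.012],[-.2,.395,.012]])
ut=T([(66,24),(745,97),(712,570),(10,493)])
us=S([(33,123),(775,312),(355,470)]); bs=bo[[3,1,2]]
fb=np.array([[0,0,.151]]);
f=lambda p:np.r_[(proj("top",jw(p,bo))-ut).ravel(),(proj("side",jw(p,bs))-us).ravel()]
r=least_squares(f,[.55,-.1,-.1],loss='soft_l1');print("jig",r.x,np.degrees(r.x[2]));print(f(r.x).round(1))
J=r.x
pc=np.array([[.05,.1,.04],[.05,-.1,.04],[-.05,-.1,.04],[-.05,.1,.04]])
up=T([(193,208),(445,266),(416,393),(161,332)])
f=lambda p:(proj("top",jw(p,pc))-up).ravel()
q=least_squares(f,[.5,.05,-.2]).x;print("panel",q,np.degrees(q[2]),f(q).round(1))
c,s=np.cos(J[2]),np.sin(J[2]);R=np.array([[c,s],[-s,c]])
print("panel in jig",R@(q[:2]-J[:2]),np.degrees(q[2]-J[2]))
w=lambda uv,z:unproj("top",T([uv]),z)[0][:2]
a=w((565,260),.145);print("wheel axis meas",a,R@(a-J[:2]))
h=w((511,213),.201);print("handle",h,R@(h-J[:2]))
print("bridge bolts",[R@(w(u,.124)-J[:2]) for u in((575,137),(549,398))])
print("offcut",[R@(w(u,.047)-J[:2]) for u in((560,468),(683,468),(683,534),(560,534))])
print("handle side top px pred",(proj("side",[[*h,.201],[*h,.151],[*a,.16]])-[245,210])*3.4)
np.save("J.npy",J)
E
```

```text
jig [ 0.55460784 -0.15700135 -0.10962358] -6.280968361395155
[ 1.7  0.2  0.5  0.1 -2.6  0.   0.8  1.  -0.6 -2.   1.2 -1.9 -0.1 -2.5]
panel [ 0.54597079  0.03454402 -0.23474389] -13.449834400907669 [-0.6 -0.6  0.8  0.   0.4  0.3 -0.5  0.3]
panel in jig [-0.02954107  0.18945066] -7.1688660395125146
wheel axis meas [ 0.55792825 -0.15259862] [0.0028188  0.00473956]
handle [ 0.58021553 -0.1110406 ] [0.02042568 0.04848644]
bridge bolts [array([0.09584651, 0.00458901]), array([-0.0926196 ,  0.00454626])]
offcut [array([-0.13617258, -0.01519822]), array([-0.12638188, -0.10670218]), array([-0.17539482, -0.11126238]), array([-0.18511873, -0.02003967])]
handle side top px pred [[485.11274433  21.6544714 ]
 [480.68893934  81.97324571]
 [496.65852252 101.67211366]]
```

```bash
cat >> h.py <<'E'
from scipy.spatial.transform import Rotation as Ro
J=np.array([.5569,-.1525,-.1096])
def to(world,yaw=None):
    o=get_obs(); R=Ro.from_euler('xyz',o['orientation'],degrees=True)
    d=R.inv().apply(np.array(world)-o['tool_pos'])*100
    sp=0 if yaw is None else -np.radians((yaw-o['orientation'][2]+180)%360-180)
    return d.round(2),round(sp,3)
def jig(x,y,z): return jw(J,[x,y,z])[0]
def st():
    o=get_obs(); p=o['tool_pos']; q=jw([0,0,-J[2]],p-[J[0],J[1],0])[0]
    print('t%.2f'%o['t'],'tcp',p.round(4),'jig',q.round(4),'rpy',o['orientation'].round(2),'F',o['wrist_force'].round(1),'w',o['gripper_width'].round(4))
E
python3 - <<'E'
from h import *
st();print(to([.4577,.035,.23],166.55))
E
```

```text
Traceback (most recent call last):
  File "h.py", line 25, in st
    print('t%.2f'%o['t'],'tcp',p.round(4),'jig',q.round(4),'rpy',o['orientation'].round(2),'F',o['wrist_force'].round(1),'w',o['gripper_width'].round(4))
                                                                                                                             ^^^^^^^^^^^^^^^^^^^^^^^^
AttributeError: 'float' object has no attribute 'round'
```

```bash
sed -i "s/o\['gripper_width'\].round(4)/round(o['gripper_width'],4)/" h.py
python3 - <<'E'
from h import *
st();print(to([.4577,.035,.23],166.55))
E
```

```text
t0.10 tcp [0.197  0.5128 0.2303] jig [-0.4305  0.6219  0.2303] rpy [-1.7988e+02  1.0000e-02  1.5899e+02] F [-0.3 -0.4 -0.5] w 0.0852
(array([-41.47, -35.25,   0.11]), np.float64(-0.132))
```

>>> {"method": "move_arm", "body": {
  "targets": [
    [[-1,-0.8,0],0,1],
    [[-3,-2.5,0],-0.02,1],
    [[-6,-5,0],-0.04,1],
    [[-9,-7.6,0],-0.06,1],
    [[-12,-10.2,0],-0.08,1],
    [[-15,-12.7,0],-0.1,1],
    [[-18,-15.3,0],-0.12,1],
    [[-21,-17.9,0],-0.132,1],
    [[-24,-20.4,0],-0.132,1],
    [[-27,-23,0],-0.132,1],
    [[-30,-25.5,0],-0.132,1],
    [[-33,-28,0],-0.132,1],
    [[-36,-30.6,0],-0.132,1],
    [[-38.5,-32.7,0],-0.132,1],
    [[-40.3,-34.3,0],-0.132,1],
    [[-41.2,-35,0],-0.132,1],
    [[-41.47,-35.25,0],-0.132,1],
    [[-41.47,-35.25,0],-0.132,1],
    [[-41.47,-35.25,0],-0.132,1]
  ]
}}

```text
t: 1.68
tool_pos: [0.4572, 0.0364, 0.231]
orientation: [180.0, -0.1, 166.6]
wrist_force: [-0.4, 0.5, -0.3]
gripper_width: 0.0851
gripper_force: 0.0
```

Run:
```python
from h import *
st();print(to([.4577,.035,.014],166.55))
cv2.imwrite("pics/w1.png",cams.grab_frame("wrist"))
# predicted wrist px for panel top corners, handle, axis, near_fence end, far fence end
q=[.54597079,.03454402,-.23474]
print(proj("wrist",jw(q,[[.05,.1,.04],[.05,-.1,.04],[-.05,-.1,.04],[-.05,.1,.04]])).round(0).tolist())
print(proj("wrist",jw(J,[[-.054,.03,.034],[-.09,.062,.034],[.054,.1,.034],[.054,.3,.034],[0,0,.145]])).round(0).tolist())
```

```text
t1.68 tcp [0.4572 0.0364 0.231 ] jig [-0.1198  0.1768  0.231 ] rpy [ 1.7997e+02 -7.0000e-02  1.6659e+02] F [-0.4  0.5 -0.3] w 0.0851
(array([-0.11, -0.13, 21.7 ]), np.float64(0.001))
[[441.0, 358.0], [231.0, 357.0], [225.0, 257.0], [450.0, 257.0]]
[[168.0, 303.0], [194.0, 262.0], [261.0, 395.0], [463.0, 373.0], [85.0, 444.0]]
```

View pics/w1.png

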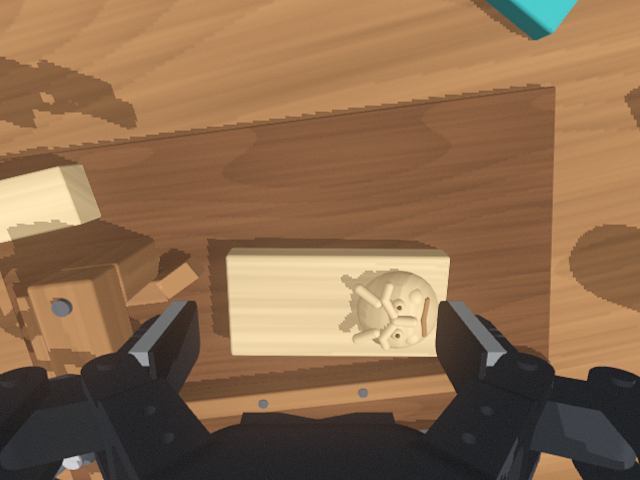

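The wrist picture agrees with the fit: the panel's corners are at (229,257), (450,257), (441,357) and (231,356), and the mouth flare tip is at (197,270). Descending beside the panel's near edge.

>>> {"method": "move_arm", "body": {
  "targets": [
    [[0,-0.1,1],0,1],
    [[0,-0.1,3],0,1],
    [[0,-0.1,6],0,1],
    [[0,-0.1,9],0,1],
    [[0,-0.1,12],0,1],
    [[0,-0.1,15],0,1],
    [[0,-0.1,18],0,1],
    [[0,-0.1,20],0,1],
    [[0,-0.1,21],0,1],
    [[0,-0.1,21.5],0,1],
    [[0,-0.1,21.5],0,1]
  ]
}}

```text
t: 2.65
tool_pos: [0.457, 0.0352, 0.0156]
orientation: [-180.0, -0.1, 166.6]
wrist_force: [0.4, 0.5, 0.3]
gripper_width: 0.0857
gripper_force: 0.0
```

Run:
```python
from h import *
st()
print(to(jig(-.062-.004,.185,.014),np.degrees(J[2])+180))
```

```text
t2.65 tcp [0.457  0.0352 0.0156] jig [-0.1198  0.1756  0.0156] rpy [-1.7997e+02 -8.0000e-02  1.6661e+02] F [0.4 0.5 0.3] w 0.0857
(array([-5.22,  1.6 ,  0.15]), np.float64(-0.124))
```

>>> {"method": "move_arm", "body": {
  "targets": [
    [[-0.5,0.06,0],0,1],
    [[-1,0.12,0],0,1],
    [[-1.5,0.19,0],0,1],
    [[-2,0.25,0],0,1],
    [[-2.4,0.3,0],-0.01,1],
    [[-2.8,0.35,0],-0.03,1],
    [[-3.2,0.4,0],-0.05,1],
    [[-3.6,0.45,0],-0.07,1],
    [[-4,0.5,0],-0.09,1],
    [[-4.4,0.55,0],-0.11,1],
    [[-4.8,0.6,0],-0.124,1],
    [[-5.2,0.65,0],-0.124,1],
    [[-5.5,0.69,0],-0.124,1],
    [[-5.5,0.69,0],-0.124,1]
  ]
}}

```text
t: 3.82
tool_pos: [0.5142, 0.0288, 0.0164]
orientation: [180.0, 0.1, 173.7]
wrist_force: [0.3, 0.1, -0.5]
gripper_width: 0.0855
gripper_force: 0.1
```

Run:
```python
from h import *
st()
cv2.imwrite("pics/w2.png",cams.grab_frame("wrist"))
q=[*jig(.002,.185,0)[:2],J[2]]
print(proj("wrist",jw(J,[[-.048,.285,.04],[-.048,.085,.04],[.054,.1,.034],[.054,.3,.034],[-.09,.062,.034]])).round(0).tolist())
```

```text
t3.82 tcp [0.5142 0.0288 0.0164] jig [-0.0623  0.1756  0.0164] rpy [1.7999e+02 1.1000e-01 1.7367e+02] F [ 0.3  0.1 -0.5] w 0.0855
[[632.0, 375.0], [56.0, 376.0], [141.0, 577.0], [607.0, 576.0], [-23.0, 256.0]]
```

View pics/w2.png

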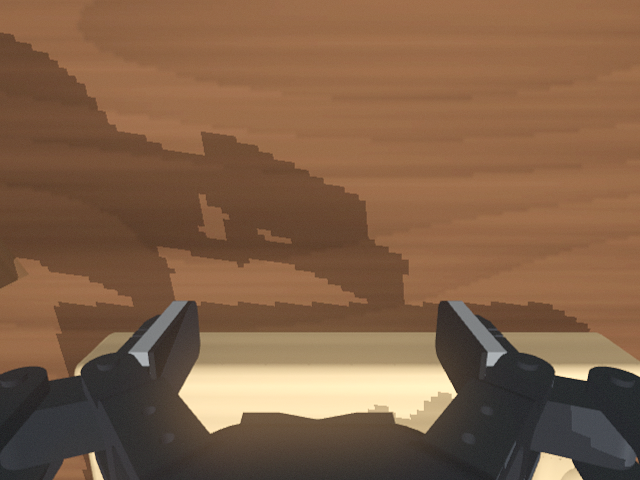

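The panel's near edge is now level in the picture (top edge at row ~366, plain-end corner near column 78), touching both fingers and parallel to the lane. One more small nudge toward the fence, then back off.

>>> {"method": "move_arm", "body": {
  "targets": [
    [[-0.15,0,0],0,1],
    [[-0.3,0,0],0,1],
    [[-0.45,0,0],0,1],
    [[-0.45,0,0],0,1]
  ]
}}

```text
t: 4.2
tool_pos: [0.5174, 0.0283, 0.0163]
orientation: [180.0, 0.0, 173.7]
wrist_force: [-2.7, 0.1, 0.6]
gripper_width: 0.0853
gripper_force: 1.3
```

Run:
```python
from h import *
st()
```

```text
t4.20 tcp [0.5174 0.0283 0.0163] jig [-0.059   0.1754  0.0163] rpy [1.7999e+02 1.0000e-02 1.7366e+02] F [-2.7  0.1  0.6] w 0.0853
```

>>> {"method": "move_arm", "body": {
  "targets": [
    [[1,0,0],0,1],
    [[2.5,0,0],0,1],
    [[3,0,-2],0,1],
    [[3,0,-5],0,1],
    [[3,1,-8],0.1,0.5],
    [[3,3,-11],0.22,0.5],
    [[2,5,-12],0.34,0.5],
    [[0,7,-12],0.46,0.5],
    [[-2,9,-12],0.58,0.5],
    [[-4,11,-12],0.7,0.5],
    [[-5,13,-12],0.82,0.5],
    [[-6,14.5,-12],0.94,0.5],
    [[-6.1,15.1,-12],1.06,0.5],
    [[-6.1,15.1,-12],1.18,0.5],
    [[-6.1,15.1,-12],1.3,0.5],
    [[-6.1,15.1,-12],1.42,0.5],
    [[-6.1,15.1,-12],1.52,0.5],
    [[-6.1,15.1,-12],1.571,0.5],
    [[-6.1,15.1,-12],1.571,0.5],
    [[-6.1,15.1,-12],1.571,0.5]
  ]
}}

```text
t: 5.87
tool_pos: [0.5954, 0.1716, 0.1365]
orientation: [179.9, 0.0, 83.7]
wrist_force: [0.1, -0.2, -0.7]
gripper_width: 0.0425
gripper_force: 0.0
```

Run:
```python
from h import *
st()
print(to(jig(.002,.326,.018),np.degrees(J[2])+90))
im=cams.grab_frame("top")[120:292,185:410]; cv2.imwrite("pics/t3.png",cv2.resize(im,None,fx=3.4,fy=3.4,interpolation=cv2.INTER_CUBIC))
```

```text
t5.87 tcp [0.5954 0.1716 0.1365] jig [0.0028 0.3263 0.1365] rpy [179.89   0.    83.73] F [ 0.1 -0.2 -0.7] w 0.0425
(array([-0.03, -0.1 , 11.85]), np.float64(0.0))
```

View pics/t3.png

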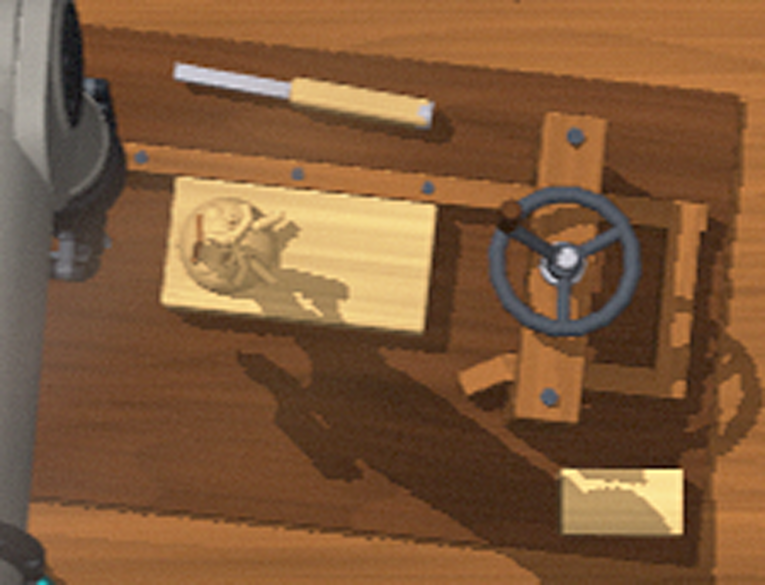

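The panel now lies parallel to the far fence, corners at (177,178), (437,205), (424,333) and (162,304); the gripper stands clear of its mask end. Descending behind the end.

>>> {"method": "move_arm", "body": {
  "targets": [
    [[0,0,1],0,0.5],
    [[0,-0.1,3],0,0.5],
    [[0,-0.1,6],0,0.5],
    [[0,-0.1,9],0,0.5],
    [[0,-0.1,11],0,0.5],
    [[0,-0.1,11.7],0,0.5],
    [[0,-0.1,11.7],0,0.5]
  ]
}}

```text
t: 6.5
tool_pos: [0.5916, 0.1712, 0.0166]
orientation: [-179.7, 0.1, 83.7]
wrist_force: [-0.1, -0.4, 0.3]
gripper_width: 0.0425
gripper_force: 0.0
```

Run:
```python
from h import *
st()
T=lambda q:np.array(q,float)/3.4+[185,120]-0.35
pc=np.array([[.05,.1,.04],[.05,-.1,.04],[-.05,-.1,.04],[-.05,.1,.04]])
up=T([(177,178),(437,205),(424,333),(162,304)])
f=lambda p:(proj("top",jw(J,jw(p,pc)))-up).ravel()
q=least_squares(f,[0,.185,0]).x;print("panel in jig",q,np.degrees(q[2]),f(q).round(1))
```

```text
t6.50 tcp [0.5916 0.1712 0.0166] jig [-0.0009  0.3255  0.0166] rpy [-1.7974e+02  1.1000e-01  8.3650e+01] F [-0.1 -0.4  0.3] w 0.0425
panel in jig [0.00234035 0.19126387 0.00027486] 0.01574823047124042 [-0.2 -0.6  0.4 -0.3  0.1  0.3 -0.3  0.5]
```

>>> {"method": "move_arm", "body": {
  "targets": [
    [[-0.7,0,0],0,0.5],
    [[-1.4,0,0],0,0.5],
    [[-1.9,0,0],0,0.5],
    [[-2.3,0,0],0,0.5],
    [[-2.7,0,0],0,0.5],
    [[-3.2,0,0],0,0.5],
    [[-3.7,0,0],0,0.5],
    [[-4.2,0,0],0,0.5],
    [[-4.7,0,0],0,0.5],
    [[-5.2,0,0],0,0.5],
    [[-5.7,0,0],0,0.5],
    [[-6.2,0,0],0,0.5],
    [[-6.7,0,0],0,0.5],
    [[-7.2,0,0],0,0.5],
    [[-7.7,0,0],0,0.5],
    [[-8.2,0,0],0,0.5],
    [[-8.7,0,0],0,0.5],
    [[-9.2,0,0],0,0.5],
    [[-9.7,0,0],0,0.5],
    [[-10,0,0],0,0.5]
  ]
}}

```text
t: 8.17
tool_pos: [0.5823, 0.0708, 0.0192]
orientation: [-180.0, 0.0, 83.6]
wrist_force: [-0.1, 3.0, 1.1]
gripper_width: 0.0428
gripper_force: 1.4
```

Run:
```python
from h import *
st()
im=cams.grab_frame("top")[120:292,185:410]; cv2.imwrite("pics/t4.png",cv2.resize(im,None,fx=3.4,fy=3.4,interpolation=cv2.INTER_CUBIC))
```

```text
t8.17 tcp [0.5823 0.0708 0.0192] jig [0.0008 0.2248 0.0192] rpy [-1.7998e+02  5.0000e-02  8.3590e+01] F [-0.1  3.   1.1] w 0.0428
```

View pics/t4.png

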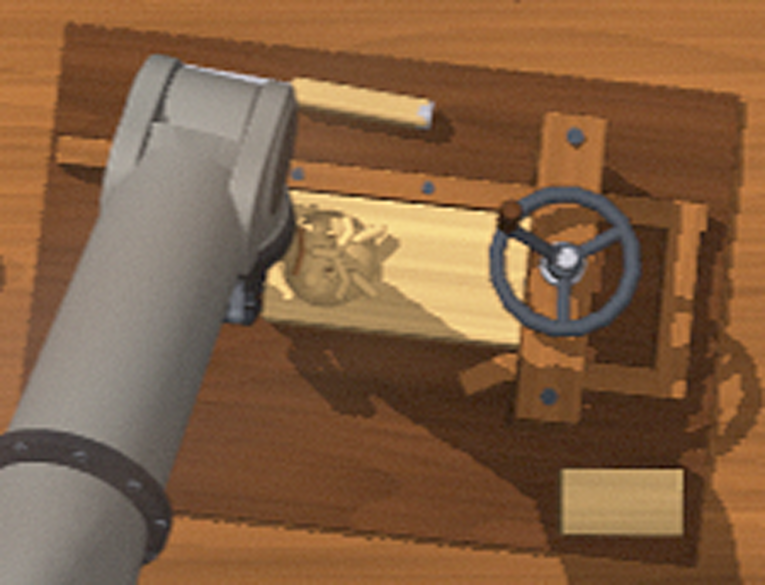

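The panel is square in the lane with its tail at the bridge (near corner ≈(520,345)), clear of the mouth. Continuing to just short of the stop.

>>> {"method": "move_arm", "body": {
  "targets": [
    [[-0.3,0,0],0,0.5],
    [[-0.8,0,0],0,0.5],
    [[-1.3,0,0],0,0.5],
    [[-1.8,0,0],0,0.5],
    [[-2.3,0,0],0,0.5],
    [[-2.8,0,0],0,0.5],
    [[-3.3,0,0],0,0.5],
    [[-3.8,0,0],0,0.5],
    [[-4.3,0,0],0,0.5],
    [[-4.8,0,0],0,0.5],
    [[-5.3,0,0],0,0.5],
    [[-5.8,0,0],0,0.5],
    [[-6.3,0,0],0,0.5],
    [[-6.8,0,0],0,0.5],
    [[-7.3,0,0],0,0.5],
    [[-7.8,0,0],0,0.5],
    [[-8.3,0,0],0,0.5],
    [[-8.7,0,0],0,0.5],
    [[-9,0,0],0,0.5],
    [[-9,0,0],0,0.5]
  ]
}}

```text
t: 9.88
tool_pos: [0.5725, -0.0187, 0.0195]
orientation: [180.0, 0.1, 83.6]
wrist_force: [-0.3, -0.0, -0.2]
gripper_width: 0.0426
gripper_force: 0.0
```

Run:
```python
from h import *
st()
```

```text
t9.88 tcp [ 0.5725 -0.0187  0.0195] jig [0.0009 0.1347 0.0195] rpy [1.7998e+02 6.0000e-02 8.3570e+01] F [-0.3 -0.  -0.2] w 0.0426
```

>>> {"method": "move_arm", "body": {
  "targets": [
    [[-0.2,0,0],0,0.5],
    [[-0.4,0,0],0,0.5],
    [[-0.55,0,0],0,0.5],
    [[-0.7,0,0],0,0.5],
    [[-0.8,0,0],0,0.5]
  ]
}}

```text
t: 10.3
tool_pos: [0.572, -0.0249, 0.0195]
orientation: [180.0, -0.0, 83.7]
wrist_force: [-0.6, 2.2, 0.6]
gripper_width: 0.0429
gripper_force: 1.2
```

>>> {"method": "move_arm", "body": {
  "targets": [
    [[-0.1,0,0],0,0.5],
    [[-0.2,0,0],0,0.5],
    [[-0.3,0,0],0,0.5]
  ]
}}

```text
t: 10.55
tool_pos: [0.5716, -0.0279, 0.0195]
orientation: [180.0, -0.0, 83.7]
wrist_force: [0.7, 2.5, 1.2]
gripper_width: 0.0428
gripper_force: 1.4
```

>>> {"method": "move_arm", "body": {
  "targets": [
    [[-0.1,0,0],0,0.5],
    [[-0.2,0,0],0,0.5],
    [[-0.3,0,0],0,0.5],
    [[-0.3,0,0],0,0.5]
  ]
}}

```text
t: 10.88
tool_pos: [0.5715, -0.0284, 0.0195]
orientation: [180.0, -0.2, 83.7]
wrist_force: [0.9, 6.6, 1.6]
gripper_width: 0.0425
gripper_force: 3.2
```

>>> {"method": "move_arm", "body": {
  "targets": [
    [[-0.15,0,0],0,0.5],
    [[-0.3,0,0],0,0.5],
    [[-0.4,0,0],0,0.5],
    [[-0.4,0,0],0,0.5]
  ]
}}

```text
t: 11.22
tool_pos: [0.5714, -0.0284, 0.0195]
orientation: [-180.0, -0.5, 83.8]
wrist_force: [1.4, 11.4, 4.5]
gripper_width: 0.0427
gripper_force: 5.6
```

Run:
```python
from h import *
st()
```

```text
t11.22 tcp [ 0.5714 -0.0284  0.0195] jig [0.0008 0.1249 0.0195] rpy [-179.97   -0.52   83.82] F [ 1.4 11.4  4.5] w 0.0427
```

The panel stalled against the stop with 11 N shared over two fingers. Backing off and lifting.

>>> {"method": "move_arm", "body": {
  "targets": [
    [[0.5,0,0],0,0.5],
    [[1.5,0,0],0,0.5],
    [[3,0,0],0,0.5],
    [[4,0,-1],0,0.5],
    [[4,0,-4],0,0.5],
    [[4,0,-8],0,0.5],
    [[4,0,-12],0,0.5],
    [[4,0,-16],0,0.5],
    [[4,0,-20],0,0.5],
    [[4,0,-22],0,0.5],
    [[4,0,-22.5],0,0.5],
    [[4,0,-22.5],0,0.5],
    [[4,0,-22.5],0,0.5]
  ]
}}

```text
t: 12.3
tool_pos: [0.5743, 0.0039, 0.2431]
orientation: [-179.9, 0.1, 83.6]
wrist_force: [-1.0, -0.2, -0.9]
gripper_width: 0.0424
gripper_force: 0.0
```

Run:
```python
from h import *
st()
print(to([.5802,-.1110,.245],83.7))
im=cams.grab_frame("wrist"); cv2.imwrite("pics/w5.png",im)
print(proj("wrist",[[.5802,-.1110,.201],[.5802,-.1110,.151],[*J[:2],.145]]).round(), proj("wrist",jw(J,[[-.05,.115,.04],[.05,.115,.04]])).round())
```

```text
t12.30 tcp [0.5743 0.0039 0.2431] jig [2.000e-04 1.574e-01 2.431e-01] rpy [-1.799e+02  7.000e-02  8.357e+01] F [-1.  -0.2 -0.9] w 0.0424
(array([-11.35,   1.87,  -0.18]), np.float64(-0.002))
[[353. 462.]
 [347. 404.]
 [320. 450.]] [[265. 258.]
 [374. 258.]]
```

View pics/w5.png

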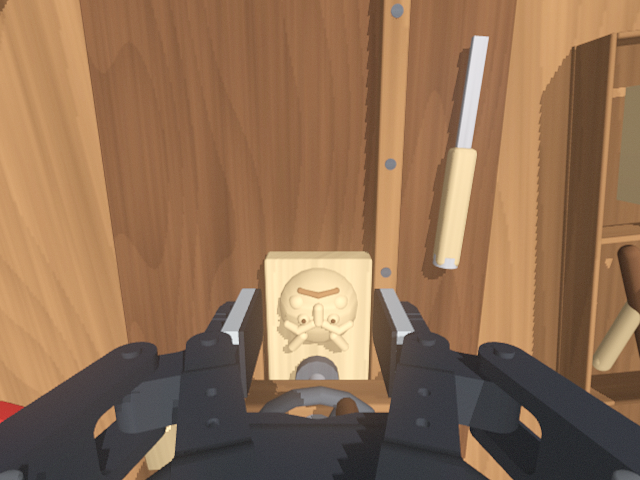

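The panel's mask end edge runs level at (265–371, 257), within a pixel of the predicted seated position; the pad is over the tail at (318,370) and the handle shows at (347,407), as predicted. Moving over the handle and down.

>>> {"method": "move_arm", "body": {
  "targets": [
    [[-1,0.2,0],0,0.5],
    [[-3,0.6,0],0,0.5],
    [[-6,1.1,0],0,0.5],
    [[-9,1.6,0],0,0.5],
    [[-10.8,1.8,0],0,0.5],
    [[-11.35,1.87,0],0,0.5],
    [[-11.35,1.87,0],0,0.5],
    [[-11.35,1.87,1],0,0.5],
    [[-11.35,1.87,3],0,0.5],
    [[-11.35,1.87,5],0,0.5],
    [[-11.35,1.87,7],0,0.5],
    [[-11.35,1.87,7.9],0,0.5],
    [[-11.35,1.87,7.9],0,0.5]
  ]
}}

```text
t: 13.43
tool_pos: [0.5793, -0.1069, 0.1618]
orientation: [-179.6, -0.1, 83.8]
wrist_force: [0.1, 0.2, 0.2]
gripper_width: 0.0428
gripper_force: 0.0
```

Run:
```python
from h import *
st()
```

```text
t13.43 tcp [ 0.5793 -0.1069  0.1618] jig [0.0173 0.0478 0.1618] rpy [-1.7962e+02 -1.0000e-01  8.3840e+01] F [0.1 0.2 0.2] w 0.0428
```

>>> {"method": "move_arm", "body": {
  "targets": [
    [[-0.15,0,0],0,0.5],
    [[-0.15,0,0],0,0.1],
    [[-0.15,0,0],0,0.1],
    [[-0.15,0,0],0,0.1],
    [[-0.15,0,0],0,0.1],
    [[-0.15,0,0],0,0.1],
    [[-0.15,0,0],0,0.1]
  ],
  "force": 40
}}

```text
t: 14.02
tool_pos: [0.5816, -0.1121, 0.1668]
orientation: [179.9, -0.0, 83.6]
wrist_force: [-0.4, 0.0, 5.8]
gripper_width: 0.0147
gripper_force: 39.4
```

Run:
```python
from h import *
st(); p=get_obs()['tool_pos']; print(get_obs()['gripper_force'],np.hypot(*(p[:2]-J[:2])))
im=cams.grab_frame("top")[120:292,185:410]; cv2.imwrite("pics/t6.png",cv2.resize(im,None,fx=3.4,fy=3.4,interpolation=cv2.INTER_CUBIC))
```

```text
t14.02 tcp [ 0.5816 -0.1121  0.1668] jig [0.0201 0.0428 0.1668] rpy [179.86  -0.    83.64] F [-0.4  0.   5.8] w 0.0147
39.42062058253214 0.04735016373554349
```

```bash
cat >> h.py <<'E'
def circ(a0,dth,n,r=4.8):
    a=np.radians(a0)-dth*np.arange(1,n+1); A=np.radians(a0)
    print([[round(r*(np.sin(b)-np.sin(A)),1),round(r*(np.cos(b)-np.cos(A)),1)] for b in a], np.degrees(a[-1]))
E
python3 - <<'E'
from h import *
circ(64.8,.12,19)
E
```

```text
[[np.float64(-0.3), np.float64(0.5)], [np.float64(-0.6), np.float64(1.0)], [np.float64(-1.0), np.float64(1.4)], [np.float64(-1.4), np.float64(1.8)], [np.float64(-1.9), np.float64(2.1)], [np.float64(-2.4), np.float64(2.4)], [np.float64(-3.0), np.float64(2.6)], [np.float64(-3.5), np.float64(2.7)], [np.float64(-4.1), np.float64(2.8)], [np.float64(-4.7), np.float64(2.7)], [np.float64(-5.2), np.float64(2.7)], [np.float64(-5.8), np.float64(2.5)], [np.float64(-6.3), np.float64(2.3)], [np.float64(-6.8), np.float64(2.1)], [np.float64(-7.3), np.float64(1.7)], [np.float64(-7.7), np.float64(1.3)], [np.float64(-8.1), np.float64(0.9)], [np.float64(-8.5), np.float64(0.4)], [np.float64(-8.7), np.float64(-0.1)]] -65.83437728982769
```

View pics/t6.png

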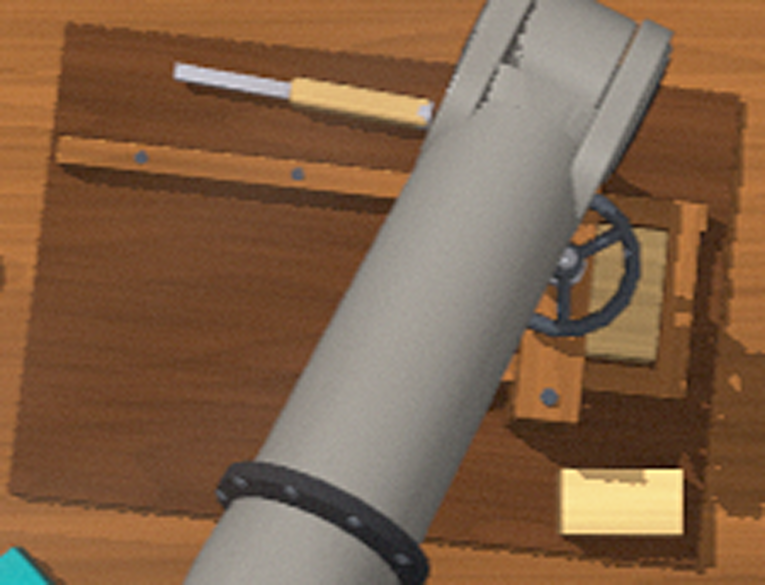

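The panel's tail shows at (590–660, 225–360), square against the end stop; the arm hides the handle, but the grip width of 15 mm fits it. Winding clockwise.

>>> {"method": "move_arm", "body": {
  "targets": [
    [[-0.3,0.5,0],0,0.1],
    [[-0.6,1.0,0],0,0.1],
    [[-1.0,1.4,0],0,0.1],
    [[-1.4,1.8,0],0,0.1],
    [[-1.9,2.1,0],0,0.1],
    [[-2.4,2.4,0],0,0.1],
    [[-3.0,2.6,0],0,0.1],
    [[-3.5,2.7,0],0,0.1],
    [[-4.1,2.8,0],0,0.1],
    [[-4.7,2.7,0],0,0.1]
  ]
}}

```text
t: 14.9
tool_pos: [0.6037, -0.1583, 0.1668]
orientation: [179.9, -0.3, 83.8]
wrist_force: [0.2, 5.6, 6.8]
gripper_width: 0.015
gripper_force: 39.6
```

```bash
cat >> h.py <<'E'
def wh():
    st(); o=get_obs(); q=jw([0,0,-J[2]],o['tool_pos']-[J[0],J[1],0])[0]; a=np.arctan2(q[1],q[0]); F=jw([0,0,-J[2]],o['wrist_force'])[0]
    print('ang',np.degrees(a).round(1),'r',np.hypot(q[0],q[1]).round(4),'Ftan(resist)',(-F[0]*np.sin(a)+F[1]*np.cos(a)).round(1),'Frad',(F[0]*np.cos(a)+F[1]*np.sin(a)).round(1),'grip',o['gripper_force'])
E
python3 - <<'E'
from h import *
wh()
E
```

```text
t14.90 tcp [ 0.6037 -0.1583  0.1668] jig [ 0.0471 -0.0006  0.1668] rpy [179.91  -0.31  83.81] F [0.2 5.6 6.8] w 0.015
ang -0.8 r 0.0472 Ftan(resist) 5.6 Frad -0.5 grip 39.63097889441997
```

```bash
python3 - <<'E' | sed 's/np.float64(\([^)]*\))/\1/g'
from h import *
circ(-3.9,.12,20)
E
```

```text
[[-0.6, -0.1], [-1.1, -0.2], [-1.7, -0.4], [-2.2, -0.7], [-2.6, -1.0], [-3.1, -1.4], [-3.5, -1.8], [-3.8, -2.3], [-4.1, -2.8], [-4.3, -3.4], [-4.4, -3.9], [-4.5, -4.5], [-4.5, -5.1], [-4.4, -5.6], [-4.3, -6.2], [-4.1, -6.7], [-3.8, -7.2], [-3.5, -7.7], [-3.1, -8.2], [-2.7, -8.5]] -141.40987083139757
```

>>> {"method": "move_arm", "body": {
  "targets": [
    [[-0.6,-0.1,0],0,0.1],
    [[-1.1,-0.2,0],0,0.1],
    [[-1.7,-0.4,0],0,0.1],
    [[-2.2,-0.7,0],0,0.1],
    [[-2.6,-1.0,0],0,0.1],
    [[-3.1,-1.4,0],0,0.1],
    [[-3.5,-1.8,0],0,0.1],
    [[-3.8,-2.3,0],0,0.1],
    [[-4.1,-2.8,0],0,0.1],
    [[-4.3,-3.4,0],0,0.1],
    [[-4.4,-3.9,0],0,0.1],
    [[-4.5,-4.5,0],0,0.1],
    [[-4.5,-5.1,0],0,0.1],
    [[-4.4,-5.6,0],0,0.1],
    [[-4.3,-6.2,0],0,0.1],
    [[-4.1,-6.7,0],0,0.1],
    [[-3.8,-7.2,0],0,0.1],
    [[-3.5,-7.7,0],0,0.1],
    [[-3.1,-8.2,0],0,0.1],
    [[-2.7,-8.5,0],0,0.1]
  ]
}}

```text
t: 16.57
tool_pos: [0.5174, -0.1813, 0.1669]
orientation: [179.6, 0.2, 83.6]
wrist_force: [2.9, -3.4, 1.5]
gripper_width: 0.0147
gripper_force: 39.2
```

```bash
python3 - <<'E' | sed 's/np.float64(\([^)]*\))/\1/g'
from h import *
wh();circ(-141.4,.12,20)
E
```

```text
t16.57 tcp [ 0.5174 -0.1813  0.1669] jig [-0.0361 -0.0329  0.1669] rpy [179.57   0.24  83.59] F [ 2.9 -3.4  1.5] w 0.0147
ang -137.6 r 0.0489 Ftan(resist) 4.4 Frad -0.3 grip 39.205038864165545
[[0.5, -0.3], [1.0, -0.6], [1.5, -0.8], [2.1, -1.0], [2.6, -1.0], [3.2, -1.0], [3.8, -1.0], [4.4, -0.9], [4.9, -0.7], [5.4, -0.4], [5.9, -0.1], [6.3, 0.3], [6.7, 0.7], [7.0, 1.2], [7.3, 1.7], [7.5, 2.2], [7.7, 2.8], [7.8, 3.3], [7.8, 3.9], [7.7, 4.5]] -278.90987083139754
```

>>> {"method": "move_arm", "body": {
  "targets": [
    [[0.5,-0.3,0],0,0.1],
    [[1.0,-0.6,0],0,0.1],
    [[1.5,-0.8,0],0,0.1],
    [[2.1,-1.0,0],0,0.1],
    [[2.6,-1.0,0],0,0.1],
    [[3.2,-1.0,0],0,0.1],
    [[3.8,-1.0,0],0,0.1],
    [[4.4,-0.9,0],0,0.1]
  ]
}}

```text
t: 17.23
tool_pos: [0.51, -0.1392, 0.1668]
orientation: [179.9, 0.4, 83.4]
wrist_force: [-4.1, -6.9, 5.6]
gripper_width: 0.0146
gripper_force: 39.7
```

```bash
python3 - <<'E' | sed 's/np.float64(\([^)]*\))/\1/g'
from h import *
wh();circ(-141.4-55,.12,20)
E
```

```text
t17.23 tcp [ 0.51   -0.1392  0.1668] jig [-0.0481  0.0081  0.1668] rpy [179.93   0.37  83.41] F [-4.1 -6.9  5.6] w 0.0146
ang 170.4 r 0.0488 Ftan(resist) 7.8 Frad 2.1 grip 39.69595996895805
[[0.5, 0.2], [1.1, 0.5], [1.5, 0.8], [2.0, 1.1], [2.4, 1.6], [2.7, 2.0], [3.0, 2.5], [3.2, 3.1], [3.3, 3.6], [3.4, 4.2], [3.4, 4.8], [3.4, 5.3], [3.3, 5.9], [3.1, 6.5], [2.8, 7.0], [2.5, 7.5], [2.1, 7.9], [1.7, 8.3], [1.3, 8.6], [0.8, 8.9]] -333.9098708313976
```

>>> {"method": "move_arm", "body": {
  "targets": [
    [[0.5,0.2,0],0,0.1],
    [[1.1,0.5,0],0,0.1],
    [[1.5,0.8,0],0,0.1],
    [[2.0,1.1,0],0,0.1],
    [[2.4,1.6,0],0,0.1]
  ]
}}

```text
t: 17.65
tool_pos: [0.5238, -0.1174, 0.1667]
orientation: [-179.5, 0.3, 83.3]
wrist_force: [-14.9, -3.1, 15.9]
gripper_width: 0.0148
gripper_force: 41.0
```

```bash
python3 - <<'E' | sed 's/np.float64(\([^)]*\))/\1/g'
from h import *
wh();circ(-196.4-34.4,.12,12)
E
```

```text
t17.65 tcp [ 0.5238 -0.1174  0.1667] jig [-0.0367  0.0313  0.1667] rpy [-179.46    0.29   83.32] F [-14.9  -3.1  15.9] w 0.0148
ang 139.5 r 0.0483 Ftan(resist) 13.0 Frad 8.0 grip 40.98550554946996
[[0.3, 0.5], [0.6, 1.0], [0.8, 1.5], [1.0, 2.1], [1.1, 2.6], [1.1, 3.2], [1.0, 3.8], [0.9, 4.3], [0.7, 4.9], [0.5, 5.4], [0.1, 5.9], [-0.2, 6.3]] -313.3059224988385
```

>>> {"method": "move_arm", "body": {
  "targets": [
    [[0.15,0.25,0],0,0.1],
    [[0.3,0.5,0],0,0.1],
    [[0.45,0.75,0],0,0.1],
    [[0.6,1.0,0],0,0.1],
    [[0.6,1.0,0],0,0.1]
  ],
  "force": 60
}}

```text
t: 18.07
tool_pos: [0.5343, -0.11, 0.1667]
orientation: [-179.4, 0.1, 83.4]
wrist_force: [-15.3, -1.2, 16.3]
gripper_width: 0.0146
gripper_force: 58.4
```

Run:
```python
from h import *
wh()
```

```text
t18.07 tcp [ 0.5343 -0.11    0.1667] jig [-0.0271  0.0398  0.1667] rpy [-1.7936e+02  9.0000e-02  8.3440e+01] F [-15.3  -1.2  16.3] w 0.0146
ang 124.3 r 0.0481 Ftan(resist) 14.1 Frad 6.1 grip 58.41705221333541
```

```bash
python3 - <<'E' | sed 's/np.float64(\([^)]*\))/\1/g'
from h import *
circ(115.4,.08,6)
E
```

```text
[[0.2, 0.4], [0.3, 0.7], [0.4, 1.1], [0.4, 1.5], [0.5, 1.9], [0.5, 2.2]] 87.89802583372048
```

>>> {"method": "move_arm", "body": {
  "targets": [
    [[0.2,0.4,0],0,0.1],
    [[0.3,0.7,0],0,0.1],
    [[0.4,1.1,0],0,0.1],
    [[0.4,1.1,0],0,0.1]
  ]
}}

```text
t: 18.4
tool_pos: [0.545, -0.1061, 0.1667]
orientation: [-179.2, -0.0, 83.5]
wrist_force: [-16.6, 0.8, 17.9]
gripper_width: 0.0145
gripper_force: 58.7
```

```bash
python3 - <<'E' | sed 's/np.float64(\([^)]*\))/\1/g'
from h import *
wh();circ(101.6,.08,10)
E
```

```text
t18.40 tcp [ 0.545  -0.1061  0.1667] jig [-0.0169  0.0448  0.1667] rpy [-1.7923e+02 -2.0000e-02  8.3480e+01] F [-16.6   0.8  17.9] w 0.0145
ang 110.7 r 0.0479 Ftan(resist) 15.9 Frad 4.9 grip 58.73751537728822
[[0.1, 0.4], [0.1, 0.8], [0.1, 1.1], [0.1, 1.5], [0.0, 1.9], [-0.1, 2.3], [-0.2, 2.6], [-0.4, 3.0], [-0.5, 3.3], [-0.7, 3.7]] 55.76337638953413
```

>>> {"method": "move_arm", "body": {
  "targets": [
    [[0.1,0.4,0],0,0.1],
    [[0.1,0.8,0],0,0.1],
    [[0.1,1.1,0],0,0.1],
    [[0.1,1.1,0],0,0.1]
  ]
}}

```text
t: 18.73
tool_pos: [0.5498, -0.1053, 0.1665]
orientation: [-178.4, -0.2, 83.4]
wrist_force: [-30.6, 4.9, 28.3]
gripper_width: 0.0142
gripper_force: 60.3
```

```bash
python3 - <<'E' | sed 's/np.float64(\([^)]*\))/\1/g'
from h import *
wh();circ(87.9,.08,10)
E
```

```text
t18.73 tcp [ 0.5498 -0.1053  0.1665] jig [-0.0122  0.0462  0.1665] rpy [-178.43   -0.2    83.42] F [-30.6   4.9  28.3] w 0.0142
ang 104.8 r 0.0478 Ftan(resist) 29.5 Frad 9.3 grip 60.348734339581824
[[-0.0, 0.4], [-0.1, 0.8], [-0.2, 1.1], [-0.3, 1.5], [-0.4, 1.9], [-0.6, 2.2], [-0.8, 2.5], [-1.1, 2.8], [-1.3, 3.1], [-1.6, 3.4]] 42.06337638953414
```

>>> {"method": "move_arm", "body": {
  "targets": [
    [[0,0.2,0],0,0.1],
    [[0,0.3,0],0,0.1],
    [[0,0.3,0],0,0.1]
  ]
}}

```text
t: 18.98
tool_pos: [0.55, -0.1053, 0.1665]
orientation: [-178.1, -0.3, 83.4]
wrist_force: [-35.6, 5.7, 32.6]
gripper_width: 0.0145
gripper_force: 61.0
```

Run:
```python
from h import *
wh()
```

```text
t18.98 tcp [ 0.55   -0.1053  0.1665] jig [-0.0121  0.0462  0.1665] rpy [-178.1    -0.28   83.38] F [-35.6   5.7  32.6] w 0.0145
ang 104.6 r 0.0477 Ftan(resist) 34.4 Frad 10.9 grip 60.952676216256805
```

The wheel no longer moves though the handle force climbs: it is at the end of its travel with the pad pressed on the panel. Relaxing the load before letting go.

>>> {"method": "move_arm", "body": {
  "targets": [
    [[0,-0.5,-0.1],0,0.1],
    [[0,-1,-0.2],0,0.1],
    [[0,-1.3,-0.3],0,0.1],
    [[0,-1.3,-0.3],0,0.1]
  ]
}}

```text
t: 19.32
tool_pos: [0.5455, -0.1059, 0.1669]
orientation: [-179.2, 0.1, 83.4]
wrist_force: [-10.9, -2.0, 3.4]
gripper_width: 0.0144
gripper_force: 59.1
```

Run:
```python
from h import *
wh()
```

```text
t19.32 tcp [ 0.5455 -0.1059  0.1669] jig [-0.0165  0.0451  0.1669] rpy [-1.7923e+02  1.0000e-01  8.3420e+01] F [-10.9  -2.    3.4] w 0.0144
ang 110.1 r 0.048 Ftan(resist) 11.0 Frad 0.7 grip 59.103201006073505
```

>>> {"method": "move_arm", "body": {
  "targets": [
    [[0,0,0],0,0.5],
    [[0,0,0],0,0.5],
    [[0,0,0],0,0.5],
    [[0,0,0],0,0.5],
    [[0,0,-1],0,0.5],
    [[0,0,-3],0,0.5],
    [[0,0,-6],0,0.5],
    [[0,0,-9],0,0.5],
    [[3,0,-12],0,0.5],
    [[7,0,-14],0,0.5],
    [[11,0,-15],0,0.5],
    [[15,0,-15],0,0.5],
    [[18,0,-15],0,0.5],
    [[20,0,-15],0,0.5],
    [[20,0,-15],0,0.5],
    [[20,0,-15],0,0.5]
  ]
}}

```text
t: 20.65
tool_pos: [0.5747, 0.0968, 0.3177]
orientation: [-180.0, 0.0, 83.8]
wrist_force: [0.7, -1.6, 0.8]
gripper_width: 0.0427
gripper_force: 0.0
```

Run:
```python
from h import *
st()
im=cams.grab_frame("top"); cv2.imwrite("pics/t7.png",im)
cv2.imwrite("pics/s7.png",cams.grab_frame("side"))
# handle top: search darkest-brown match vs template from top0 around wheel circle
a=cv2.imread("pics/top0.png"); u,v=proj("top",[[.5802,-.1110,.201]])[0].round().astype(int)
tp=a[v-4:v+5,u-4:u+5]
sc=[]
for d in range(0,360,3):
    P=jig(.048*np.cos(np.radians(d)),.048*np.sin(np.radians(d)),.201); x,y=proj("top",[P])[0].round().astype(int)
    m=cv2.matchTemplate(im[y-6:y+7,x-6:x+7],tp,cv2.TM_SQDIFF_NORMED).min(); sc.append((round(float(m),3),d))
print(sorted(sc)[:6])
# residual image change elsewhere on the jig
d=np.abs(im.astype(int)-a).sum(2)
for n,(x0,x1,y0,y1) in dict(offcut=(345,390,255,282),chisel=(235,315,135,162),mallet=(445,500,230,305),spray=(452,495,170,206)).items(): print(n,d[y0:y1,x0:x1].mean().round(1))
```

```text
t20.65 tcp [0.5747 0.0968 0.3177] jig [-0.0096  0.2498  0.3177] rpy [-1.7997e+02  4.0000e-02  8.3850e+01] F [ 0.7 -1.6  0.8] w 0.0427
[(0.096, 156), (0.096, 159), (0.096, 162), (0.096, 165), (0.096, 168), (0.11, 153)]
offcut 89.7
chisel 24.3
mallet 8.3
spray 8.4
```

>>> {"method": "move_arm", "body": {
  "targets": [
    [[2,-1.5,0],0,0.5],
    [[5,-4,0],0,0.5],
    [[8,-7,0],0,0.5],
    [[11,-10,0],0,0.5],
    [[14,-13,0],0,0.5],
    [[17,-16,0],0,0.5],
    [[20,-19,0],0,0.5],
    [[23,-21,0],0,0.5],
    [[25,-23,0],0,0.5],
    [[25,-23,0],0,0.5]
  ]
}}

```text
t: 21.58
tool_pos: [0.3688, 0.3748, 0.3177]
orientation: [-179.8, -0.2, 84.2]
wrist_force: [-0.3, 0.8, 0.1]
gripper_width: 0.0426
gripper_force: 0.0
```

Run:
```python
from h import *
st()
im=cams.grab_frame("top"); cv2.imwrite("pics/t8.png",im); a=cv2.imread("pics/top0.png")
for nm,I in(("before",a),("now",im)):
    r=[]
    for d in range(0,360,10):
        P=jig(.048*np.cos(np.radians(d)),.048*np.sin(np.radians(d)),.196); x,y=proj("top",[P])[0].round().astype(int)
        b=I[y-1:y+2,x-1:x+2].reshape(-1,3).mean(0); r.append(int(b[2]-b[0]))
    print(nm,r)
d=np.abs(im.astype(int)-a).sum(2)
for n,(x0,x1,y0,y1) in dict(offcut=(345,390,255,282),chisel=(235,315,135,162),mallet=(445,500,230,305),spray=(452,495,170,206),stop=(383,395,180,235)).items(): print(n,d[y0:y1,x0:x1].mean().round(1))
```

```text
t21.58 tcp [0.3688 0.3748 0.3177] jig [-0.2447  0.5035  0.3177] rpy [-1.7976e+02 -1.5000e-01  8.4250e+01] F [-0.3  0.8  0.1] w 0.0426
before [110, 112, 98, 88, 54, 43, 68, 42, 20, -11, -1, 23, 42, 59, 54, 60, 58, 55, -8, 10, -2, -12, -13, -12, -6, 11, 15, 39, 42, 46, 73, 70, 61, 50, 57, 112]
now [110, 115, 102, 94, 42, 47, -7, -8, -12, -10, 1, 24, 40, 90, 76, 62, 69, 56, 23, 4, 12, -14, -13, -7, -3, 25, 38, 67, 76, 72, 74, 71, 64, 54, 58, 115]
offcut 9.7
chisel 9.0
mallet 9.4
spray 9.5
stop 13.2
```

Run:
```python
from h import *
im=cv2.imread("pics/t8.png"); a=cv2.imread("pics/top0.png")
def sat(I): # dark reddish-brown handle: low brightness, red > blue
    I=I.astype(int); return (I[...,2]-I[...,0]>20)&(I.sum(2)<190)
for nm,I in(("before",a),("now",im)):
    for d in (None,):
        m=sat(I)[170:226,322:382]; n,l,s,c=cv2.connectedComponentsWithStats(m.astype(np.uint8))
        for k in range(1,n):
            if s[k,4]>=8: 
                w=unproj("top",[c[k]+[322,170]],.19)[0]; q=jw([0,0,-J[2]],w-[J[0],J[1],0])[0]
                print(nm,s[k,4],(c[k]+[322,170]).round(1),'r',np.hypot(q[0],q[1]).round(3),'ang',np.degrees(np.arctan2(q[1],q[0])).round())
tp=a[177:190,328:342]; r=cv2.matchTemplate(im[165:232,318:388],tp,cv2.TM_CCOEFF_NORMED); print(cv2.minMaxLoc(r))
print('exp px',proj("top",[jig(.048*np.cos(t),.048*np.sin(t),.19) for t in np.radians([65,90,104,110,116,125,140])]).round(1).tolist())
```

```text
before 9 [341.3 172.1] r 0.056 ang 34.0
before 77 [367.7 174.4] r 0.056 ang -32.0
before 93 [330.9 183.8] r 0.055 ang 73.0
before 13 [361.9 185.8] r 0.027 ang -44.0
before 477 [372.2 209.6] r 0.058 ang -124.0
before 106 [363.5 200.9] r 0.03 ang -120.0
before 13 [322.3 207.5] r 0.077 ang 121.0
now 76 [367.7 174.4] r 0.056 ang -32.0
now 12 [376.2 186.3] r 0.056 ang -67.0
now 33 [343.6 215. ] r 0.055 ang 163.0
now 50 [327.5 223.1] r 0.09 ang 146.0
(-0.6187209486961365, 0.6090431809425354, (0, 3), (0, 51))
exp px [[334.8, 182.5], [331.9, 191.0], [332.0, 196.1], [332.5, 198.2], [333.1, 200.3], [334.5, 203.3], [337.8, 207.6]]
```

Run:
```python
from h import *
im=cv2.imread("pics/t8.png"); a=cv2.imread("pics/top0.png")
D=np.arange(0,360,5)
for nm,I in(("before",a),("now",im)):
    s=0
    for r in(.022,.027,.032,.036):
        uv=proj("top",[jig(r*np.cos(t),r*np.sin(t),.147) for t in np.radians(D)]).astype(np.float32)
        v=cv2.remap(I,uv[None,:,0],uv[None,:,1],cv2.INTER_LINEAR)[0].astype(int); s=s+(v[:,2]-v[:,0])
    print(nm,[(int(d),int(x)) for d,x in zip(D,s//4) if x<25*1])
h=a[178:190,328:342]; 
for nm,I,(x0,y0) in(("before",a,(322,176)),("now",im,(332,204))):
    g=I[y0:y0+20,x0:x0+24].astype(int); print(nm);print('\n'.join(' '.join('%3d'%v for v in row) for row in g.sum(2)//3))
```

```text
before [(60, -6), (65, -8), (70, -2), (180, -17), (185, -17), (190, 20), (295, 22), (300, -8), (305, -15), (310, -14)]
now [(40, -10), (45, -14), (50, -6), (160, 12), (165, 17), (280, -11), (285, -15), (290, -7)]
before
113 112 112 114 111 111 107 111 109 110 108 109 110 109 111 112 108 108 107  96  76  79  82  90
111 108 114 113 109 113 106 111 112 106 112 110 106 111 112 107 112 100  90  86  84  92  91  90
113 112 112 114 113 111 115 114 111 111 114 111 107  92  98 105  90  85  88  88  88  88  87  81
111 111 115 113 114 114 110 111 114 115 103  72  66  64  60  76  90  92  89  90  85  79  69  58
 82  97 107 106 110 113 116 118 118 112  84  63  70  72  68  61  73  91  84  79  62  57  64  76
 50  50  45  45  49  48  55  61  70  68  50  65  74  75  69  62  70  84  65  57  67  81  97 111
 43  47  48  52  46  49  55  49  46  47  50  65  74  68  75  64  52  59  55  54  93 117 117 117
 45  48  52  50  50  51  51  53  44  46  41  51  73  72  71  54  47  54  40  67 104 106  76  76
 50  50  44  44  46  50  55  50  48  42  38  34  39  37  33  34  43  46  51  69  74  75  69  69
 45  46  46  50 
[... 2263 characters left out ...]
  62  59  64  77  94  91  88
200 200 199 197 199 172 100 114 109  62  45  30  29  35  50  53  59  57  54  58  71  78  72  65
203 201 204 204 205 183 102 114 119  99  74  73  74  60  47  48  52  50  47  52  53  55  59  71
199 196 195 194 199 171  80 117 115 116 102  71  78  80  79  72  73  69  61  64  63  97 103  73
166 179 179 183 195 159  84 118 113 118 118  99  78  76  81  75  77  69  71  75  74  76  79  77
 82  78  82  77  95  84  90 117 113 113 116 117 120 105  72  72  67  73  72  77  74  74  70  75
 56  56  56  66  70  69  90 116 115 116 115 113 122 118 118 104  72  70  74  75  75  76  76  75
 46  45  50  31  41  60  96 116 114 114 112 115 118 118 119 117  95  71  74  74  69  70  71  78
```

Run:
```python
from h import *
im=cams.grab_frame("top")
# scan along jig y at several x for head edge; along x at several y for side edges (z=.04)
def scan(P):
    uv=proj("top",P).astype(np.float32); return cv2.remap(im,uv[None,:,0],uv[None,:,1],cv2.INTER_LINEAR)[0].astype(int).sum(1)
Y=np.arange(.10,.135,.0005)
print("head y",[round(float(Y[np.argmin(np.diff(scan([jig(x,y,.04) for y in Y])))]),4) for x in(-.04,-.03,-.02,0,.02,.03,.04)])
X=np.arange(-.06,-.035,.0005)
print("near x",[round(float(X[np.argmax(np.diff(scan([jig(x,y,.04) for x in X])))]),4) for y in(.07,.08,.09,.1,.11)])
D=np.arange(0,360,5)
s=0
for r in(.022,.027,.032,.036):
    uv=proj("top",[jig(r*np.cos(t),r*np.sin(t),.147) for t in np.radians(D)]).astype(np.float32)
    v=cv2.remap(im,uv[None,:,0],uv[None,:,1],cv2.INTER_LINEAR)[0].astype(int); s=s+(v[:,2]-v[:,0])
print([int(d) for d,x in zip(D,s//4) if x<25])
```

```text
head y [0.1145, 0.115, 0.1155, 0.1165, 0.116, 0.115, 0.1155]
near x [-0.047, -0.048, -0.047, -0.0485, -0.0475]
[40, 45, 50, 160, 165, 280, 285, 290]
```

```bash
python3 -c "
from h import *
print(order.job_done())"
```

```text
the job is handed in; nothing more can be done
None
```

I handed the job in with the panel square against the end stop and the clamp wound down and released. On release the wheel sprang back about 55°, so the pad is held by less than full winding pressure, which I estimate from the handle forces at roughly 70–110 N; no verdict came back.

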